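# Press a split housing shut with the bench quick clamp

### The arm

A 6-joint arm with a two-finger parallel gripper is mounted at the origin on a cart in front of the work surface, level with it; the furniture and walls round the work are solid. World frame = base frame: x ahead of the robot, y to its left, z up, the work surface at z = 0. Lengths are in m, angles in rad, forces in N, time in s.
With the tool pointing down it reaches from about 0.3 to 0.775 m from the base axis. Payload 14.6 kg.
Tool frame: the origin (TCP) lies between the finger pads; the fingertips stand ctrl.tip_extent ahead of it and the grasp point (between the pads) lies 3 mm ahead of it (ctrl.tip_extent is the distance from the TCP to the fingertips, in m); z points along the fingers, y is the line along which they close (so a half turn about z gives the same grasp; the last joint's range is limited). The gripper opens to 94 mm and grips with 3 to 60 N. Pads are 16 mm wide; open, the fingers measure 119 mm over their backs; the gripper's body (75 mm by 177 mm) begins 78 mm behind the grasp point.
Start: joints at [1.085, 0.3, 1.521, -0, 1.321, -0.067], TCP at [0.224, 0.502, 0.204] pointing down, gripper open.
Joint ranges: [-3.03, 3.03], [-0.79, 2.21], [0.23, 2.52], [-1.04, 4.18], [0, 3.07], [-2.55, 2.55]. Speed limits (rad/s): [2.22, 2.22, 2.57, 3.14, 3.14, 3.14].

### API

Orientations are given as [roll, pitch, yaw] about the fixed x, y, z axes, in that order (R = Rz(yaw) Ry(pitch) Rx(roll)).
In Python, from station import ctrl, camrig gives the robot as it stands (ctrl), with the cameras (camrig).
- The arm moves only by the shell command python3 shift.py [OPENING] [FORCE], which reads ROWS from standard input. ROWS is one flat JSON list of numbers that holds 1 to 10 rows one after another, with no inner brackets; each row has 6 numbers: dx, dy, dz in shares of the most that a row can go, 1 being 50 mm, then a rotation vector rx, ry, rz in shares of pi rad (1.0 is pi rad); each row shifts and turns the commanded pose from where the row before left it, along the tool's axes as they then stand; what a row does not reach is not made up. A row lasts 1/10 s, in which the tool goes at most 0.05 m and 0.15 rad, less where a joint would pass 70% of its speed; a pose out of reach is approached as far as the arm can. OPENING is the finger opening in m, set as the command begins (- or left out keeps the last). The fingers move at their own pace and stop on an object; FORCE is the grip in N (left out, the last holds). Time passes only in rows, so rows that do not move let the fingers close. It prints the time, the measured TCP pose, the force, the opening and the grip force at its end. Shift and turn numbers lie between -1 and 1, and a call with a number outside is refused. Input that does not fit is refused with a message, and nothing moves.
- ctrl.get_obs(): the state, without advancing time (a new reading comes with each control period).
- camrig.camera(name): name is "scene" or "top" or "wrist"; returns a dict with "pixels" (400x640x3 uint8, blue, green, red), "fx", "fy", "cx", "cy" (pixels), "extrinsics" (4x4, takes a point from camera to world coordinates). Camera axes: x right, y up, looking along -z (the intrinsics and any distortion apply to the point x, -y, -z); pixel columns grow to the right and rows downward; lengths in m; the calibration is good to about 2 mm. A picture is of the moment at which its call begins. There is no depth.
- ctrl.hand_in(): hands the job in; it is judged then, once.
The state is a dict: "time_s": time; "qpos": joint angles; "joint_vel": joint speeds; "tau": joint torques, N m; "ee_pos": TCP position; "eef_rot": TCP orientation; "force": force on the tool from outside, world axes, zero at the start; "moment": the same for the moment, N m; "grip_width": finger opening in m; "grip_force": force on a finger pad.
Only numpy, scipy, OpenCV 4.12 (cv2) and the standard library are available. Lean on these libraries where they do the work, as an engineer would, in place of code of your own. Each camera call takes 0.05 s, during which the arm holds its last target. There are 200 camera calls.

### The job

Close the split aluminium housing with the bench quick clamp: pump the orange trigger until the jaw has pushed the two halves fully together and, with your hand off the clamp, holds them firmly by itself, but not so hard that the housing is marked. Then press the red release tab so that the jaw springs all the way back, leaving the closed housing standing on the clamp bed. Do not touch the housing yourself, and leave the other things on the bench where they are.

Things in the scene. Friction and masses are not known exactly. Their poses are not given: they have to be found in the camera images.
- clamp: Bench quick clamp, screwed down (it does not move): dark base plate 395 x 90 x 12 mm, blue head (top z = 74 mm, 52 mm wide) over its -x half, blue fixed jaw at its +x end. Origin on the underside, on the centre line; x = pressing direction, z up. Bed top z = 12 mm, fixed jaw's face x = +155 mm. A toothed steel bar with the moving jaw runs along x through the head.
- clamp_bar: Toothed bar with the blue moving jaw. Its x in the clamp's frame is the jaw's travel: 0 open, 75 mm most. A spring of 4.5 N draws it open; a pawl holds it in steps of 4.5 mm. In front sits a black sprung rubber pad (46 x 42 mm, face at x = 28 mm + travel when not squeezed; 2.2 N per mm, 17 mm of give), so the grip cannot be read from the travel alone.
- trigger (a joint): Orange trigger lever on the head's top, pivot at x = -45, z = 84 mm of the clamp, pointing to -x and up. 0 rad = up (sprung), 0.45 = fully down. Push straight down near its free end; each full pump walks the jaw 9 to 13 mm. Let it come right up between pumps.
- trigger_press (a point): Top centre of the lever's ribbed thumb pad (34 x 30 mm), 71 mm behind the pivot; 118 mm above the bench; full stroke 34 mm down, 8 mm to -x. Downward push: 4 to 8 N with the jaw free, 8 to 11 N while the halves close, then it stiffens: grip in N = about 2.5 x (push - 6 N), of which letting go can lose up to 10 N. 15 N at the stiff end is firm and safe; over 18 N can mark the housing.
- tab_press (a point): Centre of the top of the red release tab (30 x 26 mm), on the head's -x end, 92 mm above the bench. Pressed straight down: travel 8 mm, 4 to 8 N (a little more while the jaw is loaded). From about 5 mm on it frees the bar, which springs back open; it comes up by itself.
- release_tab (a joint): Red tab: 0 = up, 8 mm = fully pressed.
- housing: Split aluminium bearing housing, loose on the clamp bed between the jaws: base half 44 x 54 x 48 mm next to the fixed jaw, origin at the centre of its underside, axes nearly the clamp's; the cap half (36 mm long) sits on two dowels on its -x side. 0.6 kg.
- cap (a joint): Gap between the two halves: 0 = closed, up to 22 mm. Tight fit: needs about 5 N to move and stays where it is left.
- oil_bottle: Bystander: white oiler with a red spout, 157 mm high. Origin under its centre.
- tape_roll_a: Bystander: roll of cream tape, 104 mm across, lying flat.
- caliper: Bystander: caliper, 236 mm long, to the left.
- torch: Bystander: black pen torch, 126 mm, to the right, near the tall square post that stands fixed on the bench's right front corner (40 mm square, centre at world x = 0.44, y = -0.455): keep the arm clear of that post.
- driver_b: Bystander: screwdriver with an orange handle, 182 mm, to the right.
- plug_gauge_a: Bystander: grey plug gauge, 112 mm, to the right.
- chip_brush: Bystander: small green brush, 85 mm, to the right.

How it is judged:
By the outcome, as a careful person would: the job done as asked, in the order asked, and still so for the second after the job is handed in, with the robot touching nothing.
It also fails if it takes over 58 s, if anything falls off the work surface, if the arm or the gripper's body presses on something with over 40 N, if the wrist force passes 120 N, or if a joint passes its speed limit or range.

## Working session

There is one attempt and no reset: what is moved stays moved. The work goes in short steps, Python scripts to look and compute and a shell command to move; the robot and the scene stay as the last step left them, time stands still between calls to the robot, and variables do not carry over. Pictures are saved under pics/ and viewed, at most 10 in all, crops included, and the job is handed in when it is done.

```bash
ls; mkdir -p pics; python3 - <<'E'
from station import ctrl, camrig
import cv2
o=ctrl.get_obs();print(o,ctrl.tip_extent)
for n in("scene","top"):
    c=camrig.camera(n);cv2.imwrite(f"pics/{n}0.png",c["pixels"]);print(n,{k:v for k,v in c.items() if k!="pixels"})
E
```

```text
pics
shift.py
station.py
{'time_s': 0.0, 'qpos': array([ 1.08542523e+00,  3.00453732e-01,  1.52155643e+00,  3.18700290e-05,
        1.32072117e+00, -6.66050806e-02]), 'joint_vel': array([-1.62320396e-03, -2.55142085e-05,  4.96437699e-04, -1.23146526e-03,
        2.58509955e-04, -2.36812368e-04]), 'tau': array([-7.49063183e-04, -5.31810093e+01, -3.52744353e+01,  7.07768602e-02,
        2.43422430e-02, -9.95453934e-05]), 'ee_pos': array([0.22352452, 0.50224624, 0.20320629]), 'eef_rot': array([-3.14045855e+00, -1.06587354e-04,  2.72281867e+00]), 'force': array([-0.90928674, -0.56035831, -0.35256045]), 'moment': array([ 0.03837326, -0.02008228, -0.01726004]), 'grip_force': 0.0, 'grip_width': 0.09380100138777235} 0.022
scene {'fx': 452.52366755473867, 'fy': 452.52366755473867, 'cx': 324.6886942345889, 'cy': 208.79209057045935, 'extrinsics': array([[ 0.45943282,  0.54004904, -0.70517268, -0.42536951],
       [-0.88797857,  0.2610491 , -0.3786125 , -0.53996941],
       [-0.02038462,  0.80012524,  0.5994865 ,  0.9805388 ],
       [ 0.        ,  0.        ,  0.        ,  1.        ]])}
top {'fx': 419.58563280858164, 'fy': 419.58563280858164, 'cx': 315.8345455894686, 'cy': 200.64101406149834, 'extrinsics': array([[-0.02241318,  0.98159831, -0.18963757,  0.32026585],
       [-0.99971346, -0.02360034, -0.00400394,  0.0091726 ],
       [-0.00840577,  0.18949349,  0.981846  ,  1.55653074],
       [ 0.        ,  0.        ,  0.        ,  1.        ]])}
```

View pics/scene0.png

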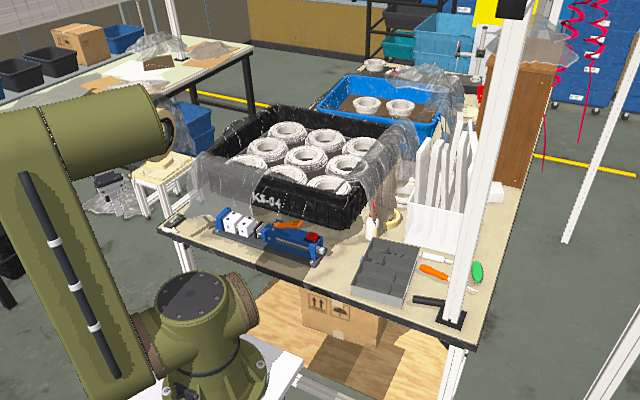

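View pics/top0.png

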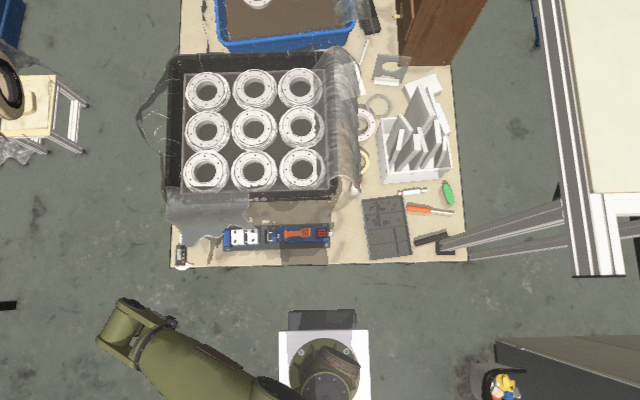

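The clamp runs along world y in top view (cols 222–332, row ~235), fixed jaw at left, and the red tab at about (322,233). The scene view puts it at (215–325, 215–262), with a black tray behind it. I'll enlarge both.

```bash
python3 - <<'E'
import cv2,numpy as np
a=cv2.imread("pics/scene0.png")[200:270,205:335];b=cv2.imread("pics/top0.png")[210:260,212:342]
r=lambda i:cv2.resize(i,None,fx=6,fy=6,interpolation=cv2.INTER_CUBIC)
a,b=r(a),r(b)[:170+130]
im=np.vstack([r(cv2.imread("pics/scene0.png")[203:268,205:335])[:330],r(cv2.imread("pics/top0.png")[217:257,212:342])])
im=im[:600]
cv2.imwrite("pics/z.png",im);print(im.shape)
E
```

```text
(570, 780, 3)
```

View pics/z.png

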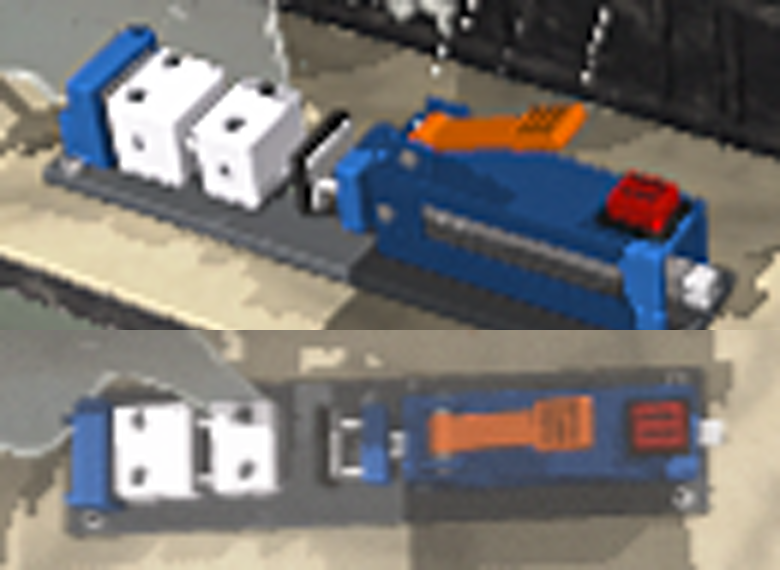

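```bash
cat > h.py <<'E'
import numpy as np
from station import ctrl, camrig
def ray(c,u,v):
    E=c["extrinsics"];d=E[:3,:3]@np.array([(u-c["cx"])/c["fx"],-(v-c["cy"])/c["fy"],-1.]);return E[:3,3],d/np.linalg.norm(d)
def tri(rs):
    A=sum(np.eye(3)-np.outer(d,d) for o,d in rs);b=sum((np.eye(3)-np.outer(d,d))@o for o,d in rs);return np.linalg.solve(A,b)
def atz(r,z): o,d=r;return o+d*(z-o[2])/d[2]
E
python3 - <<'E'
from h import *
S=camrig.camera("scene");T=camrig.camera("top");np.set_printoptions(precision=4,suppress=True)
s=lambda x,y:ray(S,205+x/6-.5+.08,203+y/6-.42);t=lambda x,y:ray(T,212+x/6-.42,217+(y-330)/6-.42)
for n,a,b,z in[("pad",(553,122),(564,423),.118),("tab",(643,190),(659,425),.092)]:
    print(n,tri([s(*a),t(*b)]),atz(s(*a),z),atz(t(*b),z))
print("base corners top",[atz(t(*p),.012) for p in[(68,535),(707,514),(704,370)]])
print("fixed jaw nearcorner", atz(s(45,172),.012),atz(s(690,330),.012))
E
```

```text
pad [0.4899 0.0517 0.1154] [0.488  0.0487 0.118 ] [0.4888 0.0528 0.118 ]
tab [ 0.4895 -0.0018  0.0903] [ 0.4877 -0.0027  0.092 ] [ 0.4893 -0.0019  0.092 ]
base corners top [array([0.4395, 0.3607, 0.012 ]), array([ 0.4433, -0.0304,  0.012 ]), array([ 0.532 , -0.0311,  0.012 ])]
fixed jaw nearcorner [0.4361 0.356  0.012 ] [ 0.4813 -0.0306  0.012 ]
```

The two views agree on position and height to about 3 mm. The thumb pad is at about (0.489, 0.051, 0.117) and the tab at (0.489, -0.002, 0.091), with the clamp's x axis along world +y. I'll turn the tool to yaw π, close the fingers and move over.

The rows are not in the units I measure in: shifts go in shares of 50 mm and turns go in shares of pi rad. I convert before sending: -0.04 m is -0.8, -0.02 m is -0.4, -0.14 rad / 3.1416 = -0.0446.

```bash
echo '[0, 0, 0, 0, 0, -0.0446, 0, 0, 0, 0, 0, -0.0446, 0, 0, 0, 0, 0, -0.0442, -0.4, -0.8, 0, 0, 0, 0, -0.4, -0.8, 0, 0, 0, 0, -0.4, -0.8, 0, 0, 0, 0, -0.4, -0.8, 0, 0, 0, 0, -0.4, -0.8, 0, 0, 0, 0, -0.4, -0.8, 0, 0, 0, 0, -0.4, -0.8, 0, 0, 0, 0]' | python3 shift.py 0 20
```

```text
time_s: 1.2
ee_pos: [0.3641, 0.2208, 0.2038]
eef_rot: [3.141, 0.0, -3.141]
force: [0.2, -0.2, -1.3]
grip_width: 0.0174
grip_force: 0.0
```

To row units: -0.04 m is -0.8, -0.025 m is -0.5.

```bash
echo '[-0.5, -0.8, 0, 0, 0, 0, -0.5, -0.8, 0, 0, 0, 0, -0.5, -0.8, 0, 0, 0, 0, -0.5, -0.8, 0, 0, 0, 0, 0, 0, 0, 0, 0, 0, 0, 0, 0, 0, 0, 0]' | python3 shift.py
```

```text
time_s: 1.8
ee_pos: [0.4638, 0.0619, 0.2034]
eef_rot: [3.142, -0.001, 3.14]
force: [-0.1, -1.0, -1.0]
grip_width: 0.0005
grip_force: 0.0
```

To row units: 0.025 m is 0.5, -0.013 m is -0.26.

```bash
echo '[-0.24, -0.12, 0.5, 0, 0, 0, -0.26, -0.1, 0.5, 0, 0, 0, 0, 0, 0, 0, 0, 0, 0, 0, 0, 0, 0, 0]' | python3 shift.py
python3 - <<'E'
from station import ctrl, camrig
import cv2,numpy as np
w=camrig.camera("wrist")["pixels"];s=camrig.camera("scene")["pixels"][190:270,200:340]
s=cv2.resize(s,(700,400),interpolation=cv2.INTER_CUBIC)
w=cv2.resize(w,(320,200))
cv2.imwrite("pics/a.png",np.vstack([s,np.pad(w,((0,0),(0,380),(0,0)))]))
E
```

```text
time_s: 2.2
ee_pos: [0.4882, 0.0525, 0.1542]
eef_rot: [3.141, -0.001, -3.14]
force: [-0.1, -0.2, 1.1]
grip_width: 0.0003
grip_force: 0.0
```

View pics/a.png

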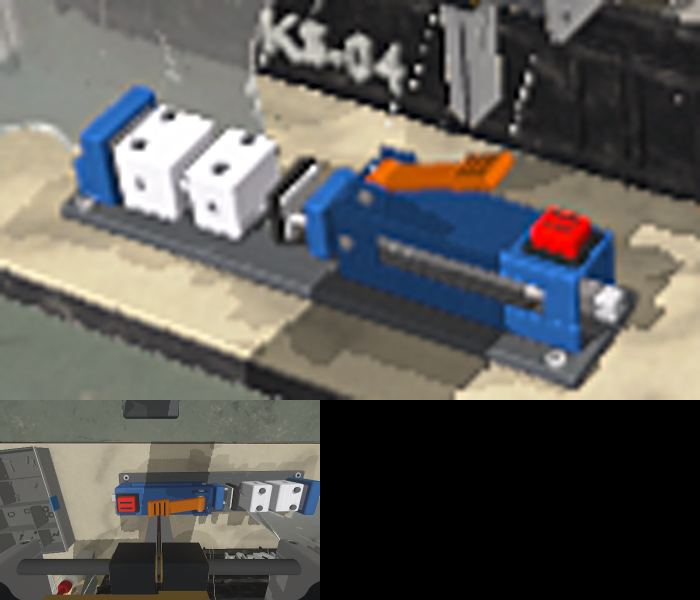

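The closed fingers stand about 14 mm above the thumb pad, centred on it in both the scene and wrist views. First pump, with the jaw free.

To row units: 0.012 m is 0.24, -0.001 m is -0.02.

```bash
echo '[0, 0, 0.24, 0, 0, 0, 0, -0.02, 0.16, 0, 0, 0, 0, -0.02, 0.16, 0, 0, 0, 0, -0.02, 0.16, 0, 0, 0, 0, -0.02, 0.16, 0, 0, 0, 0, 0, 0.06, 0, 0, 0, 0, 0, 0, 0, 0, 0]' | python3 shift.py
```

```text
time_s: 3.0
ee_pos: [0.489, 0.0471, 0.1064]
eef_rot: [-3.141, 0.0, -3.142]
force: [-0.1, -1.1, 5.3]
grip_width: 0.0008
grip_force: 2.3
```

To row units: -0.01 m is -0.2, -0.001 m is -0.02.

```bash
echo '[0, 0.02, -0.2, 0, 0, 0, 0, 0.02, -0.2, 0, 0, 0, 0, 0.02, -0.2, 0, 0, 0, 0, 0.02, -0.2, 0, 0, 0, 0, 0, 0, 0, 0, 0, 0, -0.02, 0.2, 0, 0, 0, 0, -0.02, 0.2, 0, 0, 0, 0, -0.02, 0.2, 0, 0, 0, 0, -0.02, 0.2, 0, 0, 0, 0, 0, 0, 0, 0, 0]' | python3 shift.py
```

```text
time_s: 4.0
ee_pos: [0.4885, 0.0472, 0.1053]
eef_rot: [-3.141, -0.001, 3.141]
force: [0.4, -0.6, 3.6]
grip_width: 0.0007
grip_force: 1.9
```

To row units: -0.01 m is -0.2, 0.001 m is 0.02.

```bash
echo '[0, 0.02, -0.2, 0, 0, 0, 0, 0.02, -0.2, 0, 0, 0, 0, 0.02, -0.2, 0, 0, 0, 0, 0.02, -0.2, 0, 0, 0, 0, 0, 0, 0, 0, 0, 0, 0, 0, 0, 0, 0]' | python3 shift.py
python3 - <<'E'
from station import ctrl, camrig
import cv2,numpy as np
s=camrig.camera("scene")["pixels"][190:270,200:340];t=camrig.camera("top")["pixels"][215:255,205:345]
cv2.imwrite("pics/b.png",cv2.resize(np.vstack([s,t]),None,fx=5,fy=5,interpolation=cv2.INTER_CUBIC))
E
```

```text
time_s: 4.6
ee_pos: [0.4887, 0.0516, 0.1469]
eef_rot: [3.142, 0.0, -3.141]
force: [0.6, -0.2, 0.2]
grip_width: 0.0008
grip_force: 0.0
```

View pics/b.png

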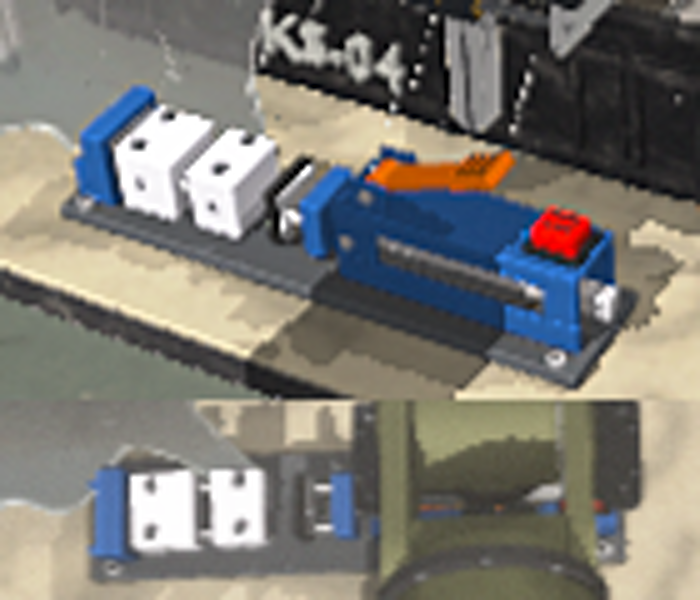

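The jaw has moved only about one tooth (4 mm): in the scene view, the bar end went from (612,300) to (606,300). I'll press slowly and find the real end of the stroke.

To row units: 0.01 m is 0.2, -0.001 m is -0.02.

```bash
echo '[0, -0.02, 0.2, 0, 0, 0, 0, -0.02, 0.2, 0, 0, 0, 0, -0.02, 0.2, 0, 0, 0, 0, -0.02, 0.2, 0, 0, 0, 0, 0, 0.02, 0, 0, 0, 0, 0, 0, 0, 0, 0]' | python3 shift.py
cat > j.py <<'E'
import cv2,numpy as np,sys
from station import ctrl, camrig
t=camrig.camera("top")["pixels"];s=camrig.camera("scene")["pixels"]
r=t[234:238,240:280].astype(float).mean(0)   # bgr row profile through pad+jaw
b=np.clip(r[:,0]-r[:,2]-30,0,None);b[:15]=0;b[37:]=0
print("jaw col",240+(b*np.arange(40)).sum()/b.sum() if b.sum() else None, "gray",t[232:238,228:278].mean((0,2)).astype(int))
cv2.imwrite("pics/j_%s.png"%sys.argv[1],cv2.resize(np.vstack([s[190:270,200:340],t[215:255,205:345]]),None,fx=5,fy=5,interpolation=cv2.INTER_CUBIC))
E
python3 j.py 1
echo '[0, 0, 0.02, 0, 0, 0, 0, 0, 0.02, 0, 0, 0, 0, 0, 0, 0, 0, 0]' | python3 shift.py
echo '[0, 0, 0.02, 0, 0, 0, 0, 0, 0.02, 0, 0, 0, 0, 0, 0, 0, 0, 0]' | python3 shift.py; python3 j.py 2
```

```text
time_s: 5.3
ee_pos: [0.4887, 0.0471, 0.1051]
eef_rot: [-3.141, -0.0, 3.142]
force: [-0.9, -2.2, 5.1]
grip_width: 0.0006
grip_force: 2.1
jaw col 272.4811858608894 gray [125 101  83 229 252 249 228 217 246 253 253 253 253 253 253 211 118 119
 113 217 251 253 251 248 243 245 252 253 252 202 114  95  87 103  99  81
  74  86 141 125 110 121 112 122 127 125 111 101 144 132]
time_s: 5.7
ee_pos: [0.4889, 0.0472, 0.1037]
eef_rot: [-3.141, 0.0, -3.141]
force: [-2.0, -3.3, 5.7]
grip_width: 0.0005
grip_force: 2.8
time_s: 6.0
ee_pos: [0.4889, 0.0473, 0.1016]
eef_rot: [-3.141, 0.001, -3.141]
force: [-1.1, -3.9, 5.5]
grip_width: 0.0005
grip_force: 2.4
jaw col 271.93849206349205 gray [124 102  83 229 252 249 229 218 246 253 253 253 253 253 253 211 118 118
 113 217 251 253 252 248 243 246 252 253 252 201 114  95  86 103  93  76
  74 147 130 116 116 122 130 128 127 127 100  98 154 138]
```

To row units: 0.002 m is 0.04.

```bash
for i in 1; do echo '[0, 0, 0.04, 0, 0, 0, 0, 0, 0.04, 0, 0, 0, 0, 0, 0, 0, 0, 0]' | python3 shift.py; done; python3 j.py 3
```

```text
time_s: 6.4
ee_pos: [0.489, 0.0472, 0.0977]
eef_rot: [-3.141, 0.001, -3.141]
force: [1.0, -3.7, 5.5]
grip_width: 0.0002
grip_force: 2.8
jaw col 271.75912408759126 gray [124 101  82 230 252 249 228 218 247 253 253 254 253 253 253 211 118 119
 114 217 251 253 252 248 243 246 252 253 252 202 114  96  87 103  92  76
  74 174 147 113 117 110 122 127 127 125 103 133 163 136]
```

View pics/j_3.png

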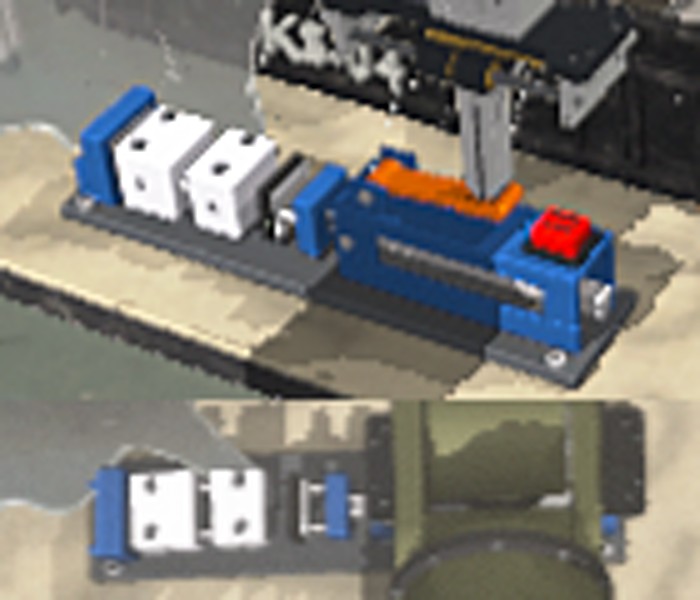

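The lever is down but not yet stopped, and the fingertips at (487,195) sit on its inner part. I'll continue to the stop.

To row units: 0.002 m is 0.04.

```bash
for i in 1; do echo '[0, 0, 0.04, 0, 0, 0, 0, 0, 0.04, 0, 0, 0, 0, 0, 0, 0, 0, 0]' | python3 shift.py; done; python3 j.py 4;  echo '[0, 0, 0.02, 0, 0, 0, 0, 0, 0.02, 0, 0, 0, 0, 0, 0, 0, 0, 0]' | python3 shift.py
```

```text
time_s: 6.8
ee_pos: [0.4891, 0.0471, 0.0937]
eef_rot: [-3.141, 0.001, -3.141]
force: [-0.1, -4.9, 5.3]
grip_width: 0.0006
grip_force: 3.1
jaw col 271.35523385300667 gray [124 103  82 230 252 249 228 217 246 253 253 254 253 253 253 211 117 120
 114 218 251 253 252 248 242 246 252 253 252 202 112  93  86  92  83  76
 106 125 111 113 119 117 124 126 128 107 101 145 166 137]
time_s: 7.2
ee_pos: [0.4891, 0.047, 0.0918]
eef_rot: [-3.141, 0.001, -3.141]
force: [-0.8, -6.0, 6.5]
grip_width: 0.0003
grip_force: 3.4
```

```bash
python3 - <<'E'
from station import ctrl, camrig
import cv2,numpy as np
s=camrig.camera("scene")["pixels"][200:250,260:330];w=camrig.camera("wrist")["pixels"]
s=cv2.resize(s,(700,500),interpolation=cv2.INTER_CUBIC)[:340]
w=cv2.resize(w[180:310,220:440],(440,260),interpolation=cv2.INTER_CUBIC)
cv2.imwrite("pics/c.png",np.vstack([s,np.pad(w,((0,0),(0,260),(0,0)))]))
E
```

```text
(no output)
```

View pics/c.png

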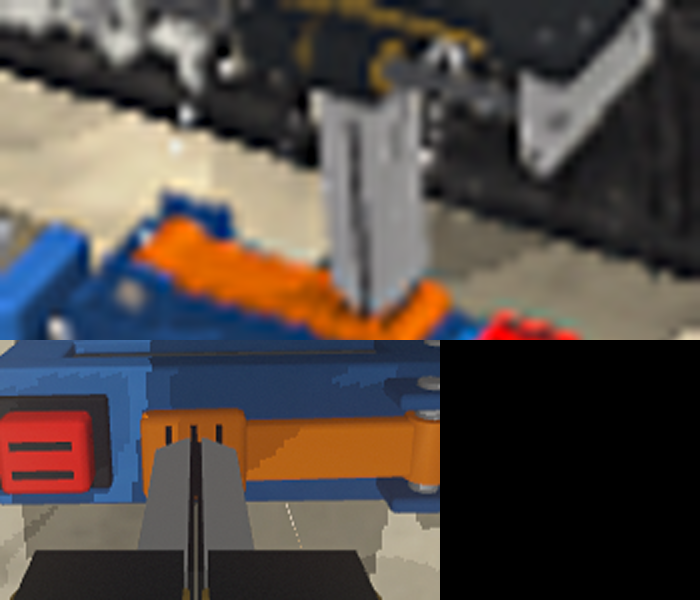

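Contact is centred on the pad and the lever is nearly flat, so the closed fingertips reach less far than tip_extent says. I'll continue to the stop.

To row units: 0.001 m is 0.02.

```bash
echo '[0, 0, 0.02, 0, 0, 0, 0, 0, 0.02, 0, 0, 0, 0, 0, 0, 0, 0, 0]' | python3 shift.py;  echo '[0, 0, 0.02, 0, 0, 0, 0, 0, 0.02, 0, 0, 0, 0, 0, 0, 0, 0, 0]' | python3 shift.py; python3 j.py 5
```

```text
time_s: 7.6
ee_pos: [0.4891, 0.0471, 0.0897]
eef_rot: [-3.141, 0.001, -3.141]
force: [-0.3, -3.7, 6.8]
grip_width: 0.0005
grip_force: 2.8
time_s: 7.9
ee_pos: [0.4891, 0.0471, 0.0877]
eef_rot: [-3.141, 0.001, -3.141]
force: [0.1, -4.7, 4.7]
grip_width: 0.0003
grip_force: 2.5
jaw col 270.59391965255156 gray [124 101  82 230 252 249 228 218 247 253 253 253 253 253 253 212 119 120
 114 218 251 253 252 248 242 246 252 253 252 202 114  93  84  78  74  72
 169 145 112 117 109 122 127 126 119  99 133 163 169 136]
```

To row units: 0.001 m is 0.02.

```bash
echo '[0, 0, 0.02, 0, 0, 0, 0, 0, 0.02, 0, 0, 0, 0, 0, 0, 0, 0, 0]' | python3 shift.py;  echo '[0, 0, 0.02, 0, 0, 0, 0, 0, 0.02, 0, 0, 0, 0, 0, 0, 0, 0, 0]' | python3 shift.py; python3 j.py 6
```

```text
time_s: 8.3
ee_pos: [0.4891, 0.0472, 0.0858]
eef_rot: [-3.141, 0.001, -3.141]
force: [-0.4, -4.8, 6.9]
grip_width: 0.0004
grip_force: 3.3
time_s: 8.6
ee_pos: [0.4891, 0.0471, 0.0839]
eef_rot: [-3.141, 0.001, -3.141]
force: [-0.0, -5.2, 6.3]
grip_width: 0.0008
grip_force: 3.5
jaw col 270.19217877094974 gray [125 101  82 230 252 249 228 218 247 253 253 254 253 253 253 212 118 119
 113 218 251 253 252 248 243 246 252 253 252 202 109  90  75  72  75 109
 123 110 108 121 123 124 125 128 101  98 151 169 171 136]
```

To row units: 0.001 m is 0.02.

```bash
echo '[0, 0, 0.02, 0, 0, 0, 0, 0, 0.02, 0, 0, 0, 0, 0, 0, 0, 0, 0]' | python3 shift.py;  echo '[0, 0, 0.02, 0, 0, 0, 0, 0, 0.02, 0, 0, 0, 0, 0, 0, 0, 0, 0]' | python3 shift.py; python3 j.py 7
```

```text
time_s: 9.0
ee_pos: [0.4892, 0.0472, 0.0823]
eef_rot: [-3.141, 0.001, -3.141]
force: [-3.0, -4.5, 12.9]
grip_width: 0.0003
grip_force: 6.6
time_s: 9.3
ee_pos: [0.4895, 0.0472, 0.0816]
eef_rot: [-3.141, 0.002, -3.141]
force: [-9.9, -6.2, 29.1]
grip_width: 0.0007
grip_force: 14.8
jaw col 269.89157894736843 gray [126 102  81 230 252 249 229 218 246 253 253 254 253 253 253 212 118 119
 114 217 251 253 252 248 242 246 252 253 252 202 111  91  77  73  73 159
 140 104 107 121 128 126 126 125  98  99 151 168 170 137]
```

The stop is at TCP z ≈ 0.083, so the stroke runs from 0.117 to 0.083. Now full pumps with a proper stroke.

To row units: -0.012 m is -0.24, -0.01 m is -0.2.

```bash
echo '[0, 0.02, -0.2, 0, 0, 0, 0, 0.02, -0.2, 0, 0, 0, 0, 0.02, -0.24, 0, 0, 0, 0, 0.02, -0.24, 0, 0, 0, 0, 0, 0, 0, 0, 0, 0, -0.02, 0.2, 0, 0, 0, 0, -0.02, 0.2, 0, 0, 0, 0, -0.02, 0.2, 0, 0, 0, 0, 0, 0.1, 0, 0, 0, 0, 0, 0, 0, 0, 0]' | python3 shift.py; python3 j.py 8
 echo '[0, 0, 0.04, 0, 0, 0, 0, 0, 0.04, 0, 0, 0, 0, 0, 0, 0, 0, 0]' | python3 shift.py;  python3 j.py 9
```

```text
time_s: 10.4
ee_pos: [0.4886, 0.0478, 0.0872]
eef_rot: [-3.141, -0.001, 3.142]
force: [1.0, -3.5, 5.5]
grip_width: 0.0002
grip_force: 2.5
jaw col 267.84407484407484 gray [124 101  83 230 252 249 228 217 246 253 253 253 253 253 253 211 119 119
 114 216 251 253 252 248 242 246 252 253 252 195  91  79  75 132 126 111
 110 120 129 127 126 126  97 116 162 174 170 168 170 137]
time_s: 10.8
ee_pos: [0.4886, 0.0479, 0.084]
eef_rot: [-3.141, -0.0, -3.141]
force: [-0.3, -6.5, 7.3]
grip_width: 0.0004
grip_force: 3.3
jaw col 267.759375 gray [124 102  83 230 252 249 229 218 247 253 253 253 253 253 253 211 118 119
 113 218 251 253 252 248 243 246 252 253 252 195  87  75  72 177 149 109
 111 106 123 129 127 124 100 136 168 173 171 169 169 137]
```

To row units: -0.01 m is -0.2, 0.007 m is 0.14.

```bash
echo '[0, 0.02, -0.2, 0, 0, 0, 0, 0.02, -0.2, 0, 0, 0, 0, 0.02, -0.2, 0, 0, 0, 0, 0.02, -0.2, 0, 0, 0, 0, 0, 0, 0, 0, 0, 0, -0.02, 0.2, 0, 0, 0, 0, -0.02, 0.2, 0, 0, 0, 0, -0.02, 0.2, 0, 0, 0, 0, -0.02, 0.14, 0, 0, 0, 0, 0, 0, 0, 0, 0]' | python3 shift.py
 echo '[0, 0, 0.04, 0, 0, 0, 0, 0, 0.02, 0, 0, 0, 0, 0, 0, 0, 0, 0]' | python3 shift.py;  python3 j.py 10
```

```text
time_s: 11.9
ee_pos: [0.4889, 0.048, 0.0864]
eef_rot: [-3.141, 0.0, 3.142]
force: [1.1, -2.4, 5.8]
grip_width: 0.0002
grip_force: 3.1
time_s: 12.2
ee_pos: [0.489, 0.048, 0.0841]
eef_rot: [-3.141, 0.0, -3.142]
force: [1.5, -4.4, 8.7]
grip_width: 0.0001
grip_force: 4.3
jaw col 265.2609649122807 gray [124  99 204 251 249 230 227 245 253 253 254 253 253 253 223 127 121 115
 193 248 253 252 248 241 238 251 253 252 191  71  74 222 181 115 111 115
 124 126 127 104  99 151 169 171 173 173 171 168 169 136]
```

To row units: -0.01 m is -0.2, 0.009 m is 0.18.

```bash
echo '[0, 0.02, -0.2, 0, 0, 0, 0, 0.02, -0.2, 0, 0, 0, 0, 0.02, -0.2, 0, 0, 0, 0, 0.02, -0.2, 0, 0, 0, 0, 0, 0, 0, 0, 0, 0, -0.02, 0.18, 0, 0, 0, 0, -0.02, 0.12, 0, 0, 0, 0, -0.02, 0.12, 0, 0, 0, 0, -0.02, 0.1, 0, 0, 0, 0, 0, 0, 0, 0, 0]' | python3 shift.py
 echo '[0, 0, 0.06, 0, 0, 0, 0, 0, 0.06, 0, 0, 0, 0, 0, 0, 0, 0, 0]' | python3 shift.py;echo '[0, 0, 0.06, 0, 0, 0, 0, 0, 0.06, 0, 0, 0, 0, 0, 0, 0, 0, 0]' | python3 shift.py;  python3 j.py 11
```

```text
time_s: 13.3
ee_pos: [0.4888, 0.0478, 0.0979]
eef_rot: [-3.141, -0.0, 3.142]
force: [0.3, -5.0, 6.9]
grip_width: 0.0004
grip_force: 3.0
time_s: 13.6
ee_pos: [0.4889, 0.0476, 0.0922]
eef_rot: [-3.14, 0.0, -3.142]
force: [-1.0, -5.8, 8.3]
grip_width: 0.0004
grip_force: 4.2
time_s: 13.9
ee_pos: [0.489, 0.0476, 0.0862]
eef_rot: [-3.14, 0.0, -3.142]
force: [0.5, -4.4, 7.7]
grip_width: 0.0004
grip_force: 3.9
jaw col 262.88627049180326 gray [123  98 203 251 249 230 227 245 253 253 253 253 253 253 223 124 240 252
 253 252 249 242 246 252 253 250 177  70  68 181 148 111 108 120 124 125
 123  93 108 151 166 169 171 172 173 174 169 169 168 130]
```

To row units: 0.002 m is 0.04, 0.001 m is 0.02.

```bash
echo '[0, 0, 0.04, 0, 0, 0, 0, 0, 0.02, 0, 0, 0, 0, 0, 0, 0, 0, 0]' | python3 shift.py; echo '[0, 0.02, -0.2, 0, 0, 0, 0, 0.02, -0.2, 0, 0, 0, 0, 0.02, -0.2, 0, 0, 0, 0, 0.02, -0.2, 0, 0, 0, 0, 0, 0, 0, 0, 0, 0, -0.02, 0.18, 0, 0, 0, 0, -0.02, 0.1, 0, 0, 0, 0, -0.02, 0.06, 0, 0, 0, 0, 0, 0, 0, 0, 0]' | python3 shift.py; python3 j.py 12
 echo '[0, 0, 0.06, 0, 0, 0, 0, 0, 0, 0, 0, 0]' | python3 shift.py; echo '[0, 0, 0.06, 0, 0, 0, 0, 0, 0, 0, 0, 0]' | python3 shift.py
```

```text
time_s: 14.3
ee_pos: [0.489, 0.0476, 0.0834]
eef_rot: [-3.14, 0.0, -3.142]
force: [0.4, -7.4, 7.4]
grip_width: -0.0
grip_force: 4.4
time_s: 15.2
ee_pos: [0.4888, 0.0493, 0.1061]
eef_rot: [-3.142, -0.0, 3.142]
force: [-0.7, 0.1, 7.1]
grip_width: 0.0006
grip_force: 3.3
jaw col 262.7288306451613 gray [123  99 203 251 249 230 227 245 253 253 253 253 253 253 223 119 242 253
 252 252 246 241 251 253 253 229 123  71  83 110 104 108 100 116 125 125
 121  94 119 155 168 170 170 173 173 174 170 168 156 106]
time_s: 15.5
ee_pos: [0.4889, 0.049, 0.1033]
eef_rot: [-3.141, 0.0, -3.141]
force: [-0.0, -3.8, 7.8]
grip_width: 0.0001
grip_force: 3.7
time_s: 15.7
ee_pos: [0.4889, 0.0489, 0.1003]
eef_rot: [-3.141, 0.0, -3.142]
force: [0.0, -3.7, 7.3]
grip_width: 0.0004
grip_force: 3.4
```

To row units: 0.003 m is 0.06.

```bash
echo '[0, 0, 0.06, 0, 0, 0, 0, 0, 0, 0, 0, 0]' | python3 shift.py; echo '[0, -0.02, 0.04, 0, 0, 0, 0, 0, 0, 0, 0, 0]' | python3 shift.py; echo '[0, 0, 0.04, 0, 0, 0, 0, 0, 0, 0, 0, 0]' | python3 shift.py; python3 j.py 13
```

```text
time_s: 15.9
ee_pos: [0.489, 0.0489, 0.0973]
eef_rot: [-3.141, 0.0, -3.142]
force: [0.1, -3.5, 7.6]
grip_width: 0.0003
grip_force: 3.6
time_s: 16.1
ee_pos: [0.489, 0.0484, 0.0954]
eef_rot: [3.141, 0.0, 3.142]
force: [0.5, 1.1, 8.2]
grip_width: 0.0007
grip_force: 3.9
time_s: 16.3
ee_pos: [0.489, 0.0482, 0.0934]
eef_rot: [-3.141, 0.0, -3.141]
force: [0.6, -3.1, 8.1]
grip_width: 0.0002
grip_force: 4.1
jaw col 261.34230355220666 gray [124  98 202 251 249 230 227 245 253 253 254 253 253 253 227 246 253 252
 251 241 239 251 253 253 210  83  68 156 134 112 111 113 121 125 126 104
  88 138 159 164 169 170 171 172 173 174 170 151 121  95]
```

To row units: 0.002 m is 0.04.

```bash
for k in 1; do echo '[0, 0, 0.04, 0, 0, 0, 0, 0, 0, 0, 0, 0]' | python3 shift.py|grep -E "pos|force"; echo '[0, 0, 0.04, 0, 0, 0, 0, 0, 0, 0, 0, 0]' | python3 shift.py|grep -E "pos|force"; echo '[0, 0, 0.04, 0, 0, 0, 0, 0, 0, 0, 0, 0]' | python3 shift.py|grep -E "pos|force"; done; python3 j.py 14
```

```text
ee_pos: [0.489, 0.0479, 0.0915]
force: [0.1, -4.4, 8.4]
grip_force: 4.6
ee_pos: [0.489, 0.0478, 0.0895]
force: [-0.7, -5.2, 9.6]
grip_force: 4.8
ee_pos: [0.4891, 0.0477, 0.0876]
force: [0.5, -6.4, 8.9]
grip_force: 4.9
jaw col 260.75573280159523 gray [123  98 203 250 249 230 227 245 253 253 254 253 253 253 227 246 253 252
 249 237 239 251 253 253 209  83  70 160 133 107  98 116 126 125 122  98
 111 149 160 164 168 169 171 172 173 174 160 136 137 120]
```

To row units: 0.002 m is 0.04.

```bash
echo '[0, 0, 0.04, 0, 0, 0, 0, 0, 0, 0, 0, 0]' | python3 shift.py|grep -E "pos|force"; echo '[0, 0, 0.03, 0, 0, 0, 0, 0, 0, 0, 0, 0]' | python3 shift.py|grep -E "pos|force"; echo '[0, 0, 0.02, 0, 0, 0, 0, 0, 0, 0, 0, 0]' | python3 shift.py|grep -E "pos|force";  python3 j.py 15
```

```text
ee_pos: [0.4891, 0.0476, 0.0855]
force: [-0.6, -7.4, 10.0]
grip_force: 4.9
ee_pos: [0.4891, 0.0476, 0.0842]
force: [-0.8, -7.2, 11.4]
grip_force: 5.9
ee_pos: [0.4891, 0.0476, 0.0833]
force: [-1.4, -7.4, 12.7]
grip_force: 6.2
jaw col 260.30477223427334 gray [122  98 202 251 249 229 227 245 253 254 253 253 253 253 228 246 253 252
 249 237 239 251 253 253 209  85  69 160 130 104 112 121 126 126 103  91
 140 158 160 165 169 169 171 172 173 174 154 125 130 120]
```

Halves appear closed and the pad is squeezing. The next stroke is force-watched, stopping at about 15 N.

To row units: -0.01 m is -0.2, 0.009 m is 0.18.

```bash
echo '[0, 0.02, -0.2, 0, 0, 0, 0, 0.02, -0.2, 0, 0, 0, 0, 0.02, -0.2, 0, 0, 0, 0, 0.02, -0.2, 0, 0, 0, 0, 0, 0, 0, 0, 0, 0, -0.02, 0.18, 0, 0, 0, 0, -0.02, 0.08, 0, 0, 0, 0, 0, 0, 0, 0, 0]' | python3 shift.py|grep -E "time|pos|force"; echo '[0, 0, 0.04, 0, 0, 0, 0, 0, 0, 0, 0, 0]' | python3 shift.py|grep -E "pos|force"; echo '[0, -0.01, 0.04, 0, 0, 0, 0, 0, 0, 0, 0, 0]' | python3 shift.py|grep -E "pos|force"
```

```text
time_s: 18.6
ee_pos: [0.4889, 0.0503, 0.1095]
force: [0.0, 0.8, 7.0]
grip_force: 3.0
ee_pos: [0.4889, 0.05, 0.108]
force: [-0.6, -2.2, 10.1]
grip_force: 4.4
ee_pos: [0.489, 0.0494, 0.1062]
force: [-1.5, -4.6, 11.4]
grip_force: 5.2
```

To row units: 0.0015 m is 0.03, -0.0005 m is -0.01.

```bash
for k in 1; do echo '[0, -0.01, 0.03, 0, 0, 0, 0, 0, 0, 0, 0, 0]' | python3 shift.py|grep -E "pos|force"; echo '[0, -0.01, 0.03, 0, 0, 0, 0, 0, 0, 0, 0, 0]' | python3 shift.py|grep -E "time|pos|force"; done
```

```text
ee_pos: [0.489, 0.049, 0.1048]
force: [-1.5, -3.5, 12.3]
grip_force: 5.6
time_s: 19.4
ee_pos: [0.489, 0.0486, 0.1033]
force: [-1.6, -3.0, 11.5]
grip_force: 5.9
```

To row units: 0.0015 m is 0.03, -0.0005 m is -0.01.

```bash
echo '[0, -0.01, 0.03, 0, 0, 0, 0, 0, 0, 0, 0, 0]' | python3 shift.py|grep -E "pos|force"
```

```text
ee_pos: [0.489, 0.0482, 0.1018]
force: [-1.3, -0.8, 12.3]
grip_force: 6.1
```

To row units: 0.0015 m is 0.03, -0.0005 m is -0.01.

```bash
echo '[0, -0.01, 0.03, 0, 0, 0, 0, 0, 0, 0, 0, 0]' | python3 shift.py|grep -E "pos|force"; echo '[0, -0.01, 0.03, 0, 0, 0, 0, 0, 0, 0, 0, 0]' | python3 shift.py|grep -E "time|pos|force"; echo '[0, 0, 0.02, 0, 0, 0, 0, 0, 0, 0, 0, 0]' | python3 shift.py|grep -E "time|pos|force"
```

```text
ee_pos: [0.4891, 0.0478, 0.1003]
force: [-1.0, -0.8, 13.3]
grip_force: 6.2
time_s: 20.0
ee_pos: [0.489, 0.0475, 0.0988]
force: [-1.7, 0.6, 12.5]
grip_force: 6.1
time_s: 20.2
ee_pos: [0.4891, 0.0473, 0.0979]
force: [-0.9, -0.7, 12.8]
grip_force: 6.3
```

To row units: 0.0015 m is 0.03.

```bash
echo '[0, 0, 0.03, 0, 0, 0, 0, 0, 0, 0, 0, 0]' | python3 shift.py|grep -E "pos|force"; echo '[0, -0.01, 0.03, 0, 0, 0, 0, 0, 0, 0, 0, 0]' | python3 shift.py|grep -E "time|pos|force"; echo '[0, 0, 0.03, 0, 0, 0, 0, 0, 0, 0, 0, 0]' | python3 shift.py|grep -E "time|pos|force"
```

```text
ee_pos: [0.4891, 0.0471, 0.0964]
force: [-1.8, -3.2, 13.6]
grip_force: 6.4
time_s: 20.6
ee_pos: [0.4891, 0.0468, 0.0949]
force: [-2.0, -1.1, 13.6]
grip_force: 6.8
time_s: 20.8
ee_pos: [0.4891, 0.0466, 0.0935]
force: [-2.5, -2.1, 15.1]
grip_force: 7.4
```

To row units: 0.0015 m is 0.03.

```bash
echo '[0, 0, 0.03, 0, 0, 0, 0, 0, 0, 0, 0, 0]' | python3 shift.py|grep -E "pos|force"; echo '[0, 0, 0, 0, 0, 0]' | python3 shift.py|grep -E "pos|force"; echo '[0, 0, 0.02, 0, 0, 0, 0, 0, 0, 0, 0, 0]' | python3 shift.py|grep -E "time|pos|force"
```

```text
ee_pos: [0.4891, 0.0464, 0.0921]
force: [-2.9, -4.4, 15.6]
grip_force: 7.9
ee_pos: [0.4891, 0.0464, 0.0921]
force: [-3.0, -4.1, 15.0]
grip_force: 7.8
time_s: 21.3
ee_pos: [0.4891, 0.0463, 0.0912]
force: [-3.5, -4.6, 16.8]
grip_force: 8.2
```

About 15.5 N at the stiff end is enough. I'll lift clear, wait, and look.

To row units: -0.02 m is -0.4, -0.012 m is -0.24.

```bash
echo '[0, 0.02, -0.2, 0, 0, 0, 0, 0.02, -0.2, 0, 0, 0, 0, 0.02, -0.2, 0, 0, 0, 0, 0, -0.24, 0, 0, 0, 0, 0, -0.4, 0, 0, 0, 0, 0, 0, 0, 0, 0, 0, 0, 0, 0, 0, 0, 0, 0, 0, 0, 0, 0]' | python3 shift.py;  python3 j.py 16;echo '[0, 0, 0, 0, 0, 0, 0, 0, 0, 0, 0, 0, 0, 0, 0, 0, 0, 0]' | python3 shift.py
```

```text
time_s: 22.1
ee_pos: [0.4883, 0.05, 0.1519]
eef_rot: [-3.142, -0.001, -3.141]
force: [0.9, -0.5, -0.8]
grip_width: 0.0003
grip_force: 0.0
jaw col 259.5793901156677 gray [123  99 202 251 249 230 227 245 253 253 254 253 253 253 228 247 253 252
 249 237 239 251 252 253 208  84  70 160 131  96 120 126 124 114  96 137
 160 159 160 164 169 169 171 170 173 163 142 127  99  73]
time_s: 22.5
ee_pos: [0.4887, 0.05, 0.1526]
eef_rot: [3.142, -0.0, -3.141]
force: [-0.3, 0.5, 0.2]
grip_width: 0.0006
grip_force: 0.0
```

View pics/j_16.png

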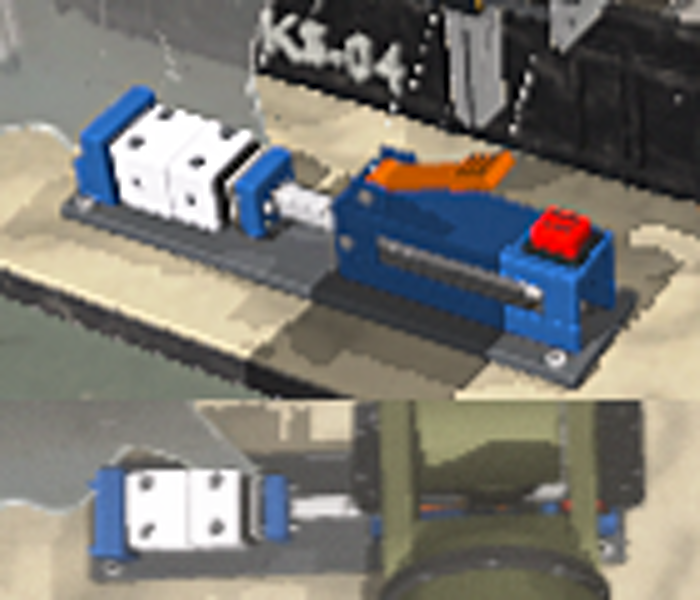

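The halves are closed (seam at about (188,170)), the jaw bears on the cap with the hand off, and the lever is up. Now the red tab.

To row units: -0.026 m is -0.52, 0.025 m is 0.5.

```bash
echo '[0, -0.52, 0, 0, 0, 0, 0, -0.52, 0, 0, 0, 0, 0, 0, 0.5, 0, 0, 0, 0, 0, 0.5, 0, 0, 0, 0, 0, 0.1, 0, 0, 0, 0, 0, 0, 0, 0, 0, 0, 0, 0, 0, 0, 0]' | python3 shift.py; echo '[0, 0, 0.04, 0, 0, 0, 0, 0, 0.04, 0, 0, 0, 0, 0, 0, 0, 0, 0]' | python3 shift.py|grep -E "pos|force";echo '[0, 0, 0.02, 0, 0, 0, 0, 0, 0.02, 0, 0, 0, 0, 0, 0, 0, 0, 0]' | python3 shift.py|grep -E "pos|force"
```

```text
time_s: 23.2
ee_pos: [0.4893, -0.0019, 0.0988]
eef_rot: [-3.141, 0.001, -3.141]
force: [0.8, 0.1, -0.3]
grip_width: 0.0003
grip_force: 0.0
ee_pos: [0.4888, -0.002, 0.0939]
force: [-0.3, -0.4, 0.2]
grip_force: 0.0
ee_pos: [0.4887, -0.002, 0.0916]
force: [0.2, 0.4, -0.1]
grip_force: 0.0
```

To row units: 0.002 m is 0.04, 0.001 m is 0.02.

```bash
echo '[0, 0, 0.04, 0, 0, 0, 0, 0, 0.02, 0, 0, 0, 0, 0, 0, 0, 0, 0]' | python3 shift.py|grep -E "pos|force";echo '[0, 0, 0.04, 0, 0, 0, 0, 0, 0.02, 0, 0, 0, 0, 0, 0, 0, 0, 0]' | python3 shift.py|grep -E "pos|force"; echo '[0, 0, 0.02, 0, 0, 0, 0, 0, 0, 0, 0, 0, 0, 0, 0, 0, 0, 0]' | python3 shift.py; python3 j.py 17
```

```text
ee_pos: [0.4889, -0.002, 0.0888]
force: [0.6, -0.2, 2.6]
grip_force: 1.4
ee_pos: [0.489, -0.002, 0.0866]
force: [-3.9, 0.8, 13.0]
grip_force: 6.7
time_s: 24.7
ee_pos: [0.4891, -0.002, 0.0859]
eef_rot: [-3.141, 0.001, -3.141]
force: [-5.2, 0.2, 17.1]
grip_width: 0.0004
grip_force: 8.6
jaw col 259.56871035940804 gray [123  99 203 250 248 230 227 245 253 253 253 253 253 253 229 247 253 252
 249 237 239 251 253 253 208  84  70 162 132  96 120 125 126 113  96 138
 159 159 160 164 169 170 171 172 173 165 139 141 146 134]
```

Force rose to 17 N without release, so I'll look before pushing further.

```bash
python3 - <<'E'
from station import ctrl, camrig
import cv2,numpy as np
s=camrig.camera("scene")["pixels"][200:250,270:340];w=camrig.camera("wrist")["pixels"]
s=cv2.resize(s,(560,400),interpolation=cv2.INTER_CUBIC)[:330]
w=cv2.resize(w[180:315,180:460],(560,270),interpolation=cv2.INTER_CUBIC)
cv2.imwrite("pics/d.png",np.vstack([s,w]))
E
```

```text
(no output)
```

View pics/d.png

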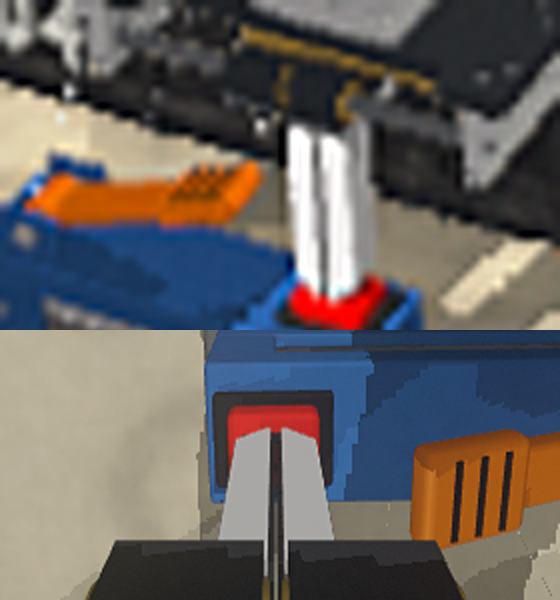

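Fingers are centred on the tab at (275,440) in the wrist part, and the load runs through the fingers: the pad force is half of fz, as it was on the lever. Next, let it settle, then press a little more.

The rows are not in the units I measure in: shifts go in shares of 50 mm and turns go in shares of pi rad. I convert before sending: 0.001 m is 0.02.

```bash
echo '[0, 0, 0, 0, 0, 0]' | python3 shift.py|grep -E "pos|force"; echo '[0, 0, 0.02, 0, 0, 0, 0, 0, 0, 0, 0, 0, 0, 0, 0, 0, 0, 0]' | python3 shift.py; python3 j.py 18
```

```text
ee_pos: [0.4891, -0.002, 0.0859]
force: [-6.2, -0.5, 17.3]
grip_force: 8.6
time_s: 25.3
ee_pos: [0.4891, -0.002, 0.0842]
eef_rot: [-3.142, 0.001, -3.141]
force: [-0.1, 0.2, 5.1]
grip_width: 0.0005
grip_force: 3.0
jaw col 271.79282868525894 gray [123  98 203 250 249 230 227 245 253 253 253 253 253 253 227 246 253 252
 249 237 239 251 253 253 222 136 126 121 137 126 113 112 109 108  89  72
  69 181 151 111 113 111 123 123 124 122  98 126 159 164]
```

It broke free and the jaw is springing back. I'll hold a moment, check, then withdraw.

To row units: 0.001 m is 0.02.

```bash
echo '[0, 0, 0.02, 0, 0, 0, 0, 0, 0.02, 0, 0, 0, 0, 0, 0, 0, 0, 0, 0, 0, 0, 0, 0, 0, 0, 0, 0, 0, 0, 0, 0, 0, 0, 0, 0, 0, 0, 0, 0, 0, 0, 0, 0, 0, 0, 0, 0, 0]' | python3 shift.py; python3 j.py 19; echo '[0, 0, -0.3, 0, 0, 0, 0, 0, -0.6, 0, 0, 0, 0, 0, -0.8, 0, 0, 0, 0, 0, -0.6, 0, 0, 0, 0, 0, 0, 0, 0, 0, 0, 0, 0, 0, 0, 0, 0, 0, 0, 0, 0, 0, 0, 0, 0, 0, 0, 0]' | python3 shift.py; python3 j.py 20
```

```text
time_s: 26.2
ee_pos: [0.4892, -0.002, 0.0825]
eef_rot: [-3.141, 0.001, -3.141]
force: [-1.4, -0.2, 9.6]
grip_width: 0.0004
grip_force: 5.1
jaw col 274.90375 gray [123  99 202 251 249 230 227 245 253 253 254 253 253 253 227 246 253 252
 249 237 239 251 253 253 222 135 127 120 136 126 115 115 115 114 112 110
 111  90  72  70 108 117 104 107 121 121 122 123 126  95]
time_s: 27.1
ee_pos: [0.4883, -0.002, 0.1956]
eef_rot: [3.141, -0.002, -3.141]
force: [-0.7, -0.1, -0.5]
grip_width: 0.0006
grip_force: 0.0
jaw col 274.89685534591194 gray [123  98 202 250 249 230 227 245 253 253 253 253 253 253 227 246 253 252
 249 237 239 251 253 253 221 137 127 122 136 125 115 115 114 113 112 111
 107  89  71  71 107 117 105 106 118 121 121 123 125  95]
```

View pics/j_20.png

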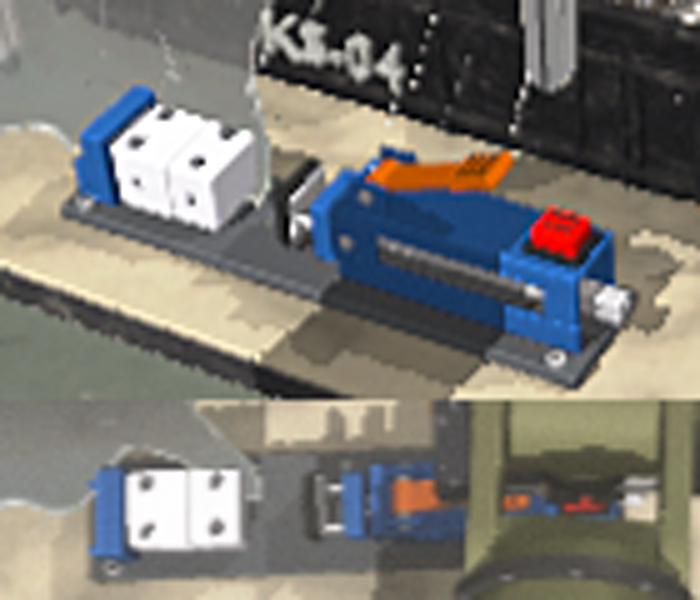

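The jaw is fully back (bar end at (612,302), as at the start), the tab and trigger are up, and the closed housing stands on the bed.

```bash
python3 -c "
from station import ctrl, camrig;print(ctrl.hand_in())"
```

```text
the job is handed in; nothing more can be done
None
```

The job is handed in at about 27 s: the clamp closed the housing and held it with the hand off, the tab sent the jaw fully back, and the closed housing stands on the bed. The last trigger push read 15–16.8 N (limit 18 N), but I did not inspect the housing for marks, and the tab broke free at about 17 N instead of the stated 4–8 N.

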